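Get the plywood blank out from behind the finishing jars

ROBOT

A 6-joint arm with a two-finger parallel gripper is mounted at the origin on the work surface. World frame = base frame: x ahead of the robot, y to its left, z up, the work surface at z = 0. Lengths are in m, angles in rad, forces in N, time in s.
With the tool pointing down it reaches from about 0.375 to 0.9 m from the base axis. Payload 3.1 kg.
Tool frame: the origin (TCP) lies midway between the tips of the shut fingers; the grasp point (between the pads) lies 19 mm behind it; z points along the fingers, y is the line along which they close (so a half turn about z gives the same grasp; the last joint's range is limited). The gripper opens to 85 mm and grips with 20 to 120 N. Pads are 22 mm wide; open, the fingers measure 114 mm over their backs; the gripper's body (76 mm by 85 mm) begins 54 mm behind the grasp point. The pads swing forward as they close: fully open they stand 13 mm farther back than shut.
Start: joints at [1.167, 0.527, 1.433, -0, 1.181, -0.178], TCP at [0.139, 0.609, 0.231] pointing down, gripper open.
Joint ranges: [-3.08, 3.08], [-0.75, 2.2], [0.22, 2.44], [-1.43, 4.57], [0, 2.65], [-2.85, 2.85]. Speed limits (rad/s): [2.79, 2.79, 3.14, 3.14, 3.14, 3.14].

INTERFACE

Orientations are given as a unit quaternion [x, y, z, w].
In Python, from station import manip gives the robot as it stands.
- The arm moves only by the tool drive_tool, never from a script. Its argument "motion" is a list that holds one entry, the list of rows, each a list of 5 numbers: the finger opening in mm, from 0 to 85.4, then the shift along the tool's x, y, z in units of 30 mm (1.0 is 30 mm), then the turn about the tool's z in units of 8 degrees (1.0 is 8 degrees). In form: [[[fingers, x, y, z, yaw], ...]]. A call has 1 to 10 rows; each row is the pose to reach, as a shift and turn from the pose commanded when the call began, along the tool's axes at that moment; what a row does not reach only later rows make up. A row lasts 1/10 s, in which the tool goes at most 50 mm and 8.59 degrees, less where a joint would pass 70% of its speed; a pose out of reach is approached as far as the arm can. A call with a gripper value outside its range is refused whole. The fingers move at their own pace and stop on an object; "squeeze" is the grip in N (left out, the last holds). Time passes only in rows, so rows that repeat a pose let the fingers close. It gives the time, the measured TCP pose, the force, the opening and the grip force at its end, in the units of the state.
- manip.sense(): the state, without advancing time (a new reading comes with each control period).
- manip.snapshot(name): name is "scene" or "side" or "wrist"; returns the picture (420x560x3 uint8, red, green, blue); there is no depth.
- manip.camera_model(name): a dict with "fov_y" (degrees; the focal length in pixels is half the picture's height over the tangent of half this angle, whatever the lens; pixels are square), "cx", "cy" (the principal point, pixels), "k1" (the pictures are not rectified: a ray, as slopes to the right and down, at radius r is drawn at 1 + k1 r^2 times it, then the intrinsics apply), "origin" and "orientation" of the camera in the world. Camera axes: x right, y up, looking along -z (the intrinsics and any distortion apply to the point x, -y, -z); pixel columns grow to the right and rows downward; lengths in m; the calibration is good to about 2 mm. A picture is of the moment at which its call begins: read the wrist's pose just before it. camera_model takes no time and is no camera call; for the wrist camera it gives the pose at the moment of the call.
- manip.sign_off(): hands the job in; it is judged then, once.
The state is a dict: "t": time; "q": joint angles; "qd": joint speeds; "tau": joint torques, N m; "tcp_pos": TCP position; "tool_rot": TCP orientation; "force": force on the tool from outside, world axes, zero at the start; "ft_torque": the same for the moment, N m; "finger_gap": opening from 0.0 (shut) to 1.0 (fully open); "gripper_force": force on a finger pad.
Only numpy, scipy, OpenCV 4.12 (cv2) and the standard library are available. Lean on these libraries where they do the work, as an engineer would, in place of code of your own. Each camera call takes 0.05 s, during which the arm holds its last target. There are 200 camera calls.

TASK

Move the jar, the tin and the tube off the storage board and stand them all on the black side mat, then fetch the plywood blank from behind them and lay it flat inside the outline drawn on the paper sheet, lined up with it. Only after that, stand each container back in the middle of its own white spot: the jar on the large round one, the tin on the square one, the tube on the small round one. Keep the containers upright throughout.

Things in the scene. Friction and masses are not known exactly. Their poses are not given: they have to be found in the camera images.
- jar: Amber glass jar with a steel lid: an upright cylinder 50 mm across (lid too), 82 mm high, about 0.2 kg. Origin at the centre of its underside, z up. Starts on the large round spot; the three containers stand in a row 90 mm apart, in any order.
- tin: Square aluminium tin, 44 x 44 mm, flat sides 78 mm high with a paper label, plus a black cap 26 mm across on top (90 mm in all), about 0.2 kg. Origin at the centre of its underside, z up, x and y square to its sides. Starts on the square spot.
- tube: Slim cardboard tube with a white cap: an upright cylinder 38 mm across, 92 mm high, about 0.12 kg. Origin at the centre of its underside, z up. Starts on the small round spot.
- blank: Flat plywood blank, 60 mm along its x, 110 mm along its y, 18 mm thick, about 0.085 kg, two eyes drawn on top. Origin at the centre of its underside, z up. Starts lying on the board close behind the containers (about 5 to 20 mm, too little for a finger), its long side along the row; grip it across its 60 mm width once they are gone. Either way round is right on the outline.
- board: Storage board, fixed, dark wood, 150 mm along its x, 290 mm along its y, 6 mm thick, lying on the table. Origin at the centre of its underside. The row of spots runs along its y, 35 mm from its centre towards the robot (-x); the blank lies on its far half (+x).
- spot_large_round: Large round white spot, 70 mm across, let in flush with the top of the storage board (fixed). Origin at its centre on the board's top face, z up, x and y along the board's. It is the jar's place.
- spot_square: Square white spot, 62 x 62 mm, flush with the top of the storage board (fixed). Origin at its centre on the board's top face, z up, x and y along the board's. It is the tin's place.
- spot_small_round: Small round white spot, 54 mm across, flush with the top of the storage board (fixed). Origin at its centre on the board's top face, z up, x and y along the board's. It is the tube's place.
- mat: Black rubber side mat, fixed on the table, 280 mm along its x, 130 mm along its y, 4 mm thick, to one side of the board (left or right) with the paper sheet on the other. Origin at the centre of its underside.
- outline: Black rectangular outline, 68 mm along its x and 118 mm along its y, drawn on a white paper sheet (180 x 240 mm, no thickness to speak of, fixed flat on the table), beside a drawing of two eyes. Origin at the outline's centre on the table, z up.

How it is judged:
By the outcome, as a careful person would: the job done as asked, in the order asked, and still so for the second after the job is handed in, with the robot touching nothing.
It also fails if it takes over 141 s, if anything falls off the work surface, if the arm or the gripper's body presses on something with over 40 N, if the wrist force passes 120 N, or if a joint passes its speed limit or range.

## Working session

There is one attempt and no reset: what is moved stays moved. The work goes in short steps, Python scripts to look and compute and a tool call to move; the robot and the scene stay as the last step left them, time stands still between calls to the robot, and variables do not carry over. Pictures are saved under pics/ and viewed, at most 14 in all, crops included, and the job is handed in when it is done.

Besides the shell and the picture viewer there is one more tool, called in YAML: its name, and indented under it one key for each argument. drive_tool: Moves the arm, as the interface text tells. Its arguments: {"type":"object","properties":{"motion":{"type":"array","items":{"type":"array","items":{"type":"array","items":{"type":"number"}}}},"squeeze":{"type":"number"}},"required":["motion"]}

```bash
mkdir -p pics; ls
cat > h.py <<'E'
import numpy as np, cv2
from scipy.spatial.transform import Rotation as R
from station import manip
def snap(n,f):
    m=manip.camera_model(n); im=manip.snapshot(n); cv2.imwrite('pics/'+f+'.png',im[:,:,::-1]); np.save('pics/'+f+'.npy',m,allow_pickle=True); return im,m
def load(f): return np.load('pics/'+f+'.npy',allow_pickle=True).item()
def world(m,px,z):
    """pixels (N,2) -> points on plane z"""
    px=np.atleast_2d(np.array(px,float)); f=210/np.tan(np.radians(m['fov_y'])/2)
    d=(px-[m['cx'],m['cy']])/f; u=d.copy()
    for _ in range(30): u=d/(1+m['k1']*(u**2).sum(1,keepdims=True))
    r=R.from_quat(m['orientation']).apply(np.c_[u[:,0],-u[:,1],-np.ones(len(u))]); o=np.array(m['origin'])
    return o+r*((z-o[2])/r[:,2])[:,None]
def pix(m,P):
    P=np.atleast_2d(np.array(P,float)); c=R.from_quat(m['orientation']).inv().apply(P-m['origin'])
    u=np.c_[c[:,0],-c[:,1]]/-c[:,2:]; f=210/np.tan(np.radians(m['fov_y'])/2)
    return u*(1+m['k1']*(u**2).sum(1,keepdims=True))*f+[m['cx'],m['cy']]
E
python3 - <<'E'
from h import *
s=manip.sense(); print(s)
for n in ['scene','side','wrist']:
    im,m=snap(n,n+'0'); print(n,m)
a=[cv2.imread(f'pics/{n}0.png') for n in ['scene','side']]
E
```

```text
pics
{'t': 0.0, 'q': array([ 1.16748736e+00,  5.28479018e-01,  1.43390459e+00, -2.23176363e-05,
        1.18139530e+00, -1.78531493e-01]), 'qd': array([-8.51216061e-04, -8.61277213e-05, -1.10665230e-03,  7.70681426e-05,
       -2.59770012e-04, -1.30895480e-03]), 'tau': array([-1.71614706e-04, -4.42335498e+01, -1.78030872e+01, -2.47025764e-04,
        8.48005700e-03, -1.27869077e-05]), 'tcp_pos': array([0.13901622, 0.60860736, 0.230325  ]), 'tool_rot': array([ 1.12147996e-01,  9.93690914e-01, -1.05015355e-03, -3.03660569e-04]), 'force': array([-0.19937562,  0.5776205 , -0.78669261]), 'ft_torque': array([-0.00795188,  0.00143734, -0.04171333]), 'gripper_force': 0.0, 'finger_gap': 1.0010810163082873}
scene {'fov_y': 42.90171233726822, 'cx': 269.0888077116973, 'cy': 209.59961780416842, 'k1': -0.09011140993605658, 'origin': array([ 1.09015869, -0.5221939 ,  1.09916047]), 'orientation': array([0.29292853, 0.12394429, 0.37054087, 0.87265695])}
side {'fov_y': 49.04899286005787, 'cx': 280.2473490729724, 'cy': 212.743188680629, 'k1': -0.10447017053219733, 'origin': array([ 0.22569143, -0.59014112,  0.61499126]), 'orientation': array([ 0.4163554 , -0.11055651, -0.21562752,  0.87631628])}
wrist {'fov_y': 61.39514556106184, 'cx': 276.6638659363757, 'cy': 203.76317107878342, 'k1': -0.0016064700971886612, 'origin': array([0.07038157, 0.62429707, 0.37334971]), 'orientation': array([-0.10823441, -0.08586038,  0.61758983,  0.77427134])}
```

View pics/scene0.png

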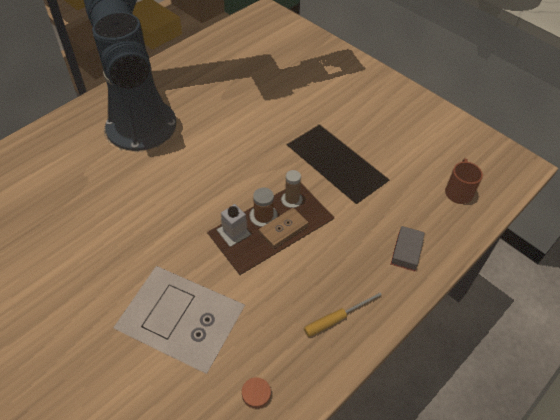

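View pics/side0.png

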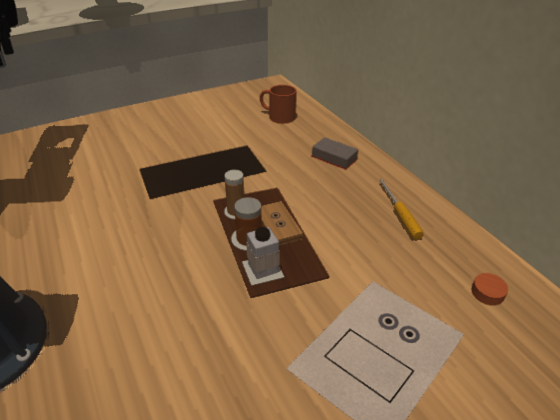

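Scene and side views: the board carries the tin (scene ~233,232), jar (~262,212) and tube (~293,195), with the blank (~284,226) behind them. The mat is on the left (~337,162) and the paper outline on the right (~168,312). I'll work out coarse positions.

Run:
```python
from h import *
np.set_printoptions(precision=4,suppress=True)
m=load('scene0')
n=dict(board=([[208,231],[302,184],[333,219],[240,268]],.006),mat=([[322,127],[387,178],[360,199],[287,157]],.004),outline=([[168,286],[195,297],[168,338],[142,315]],0),paper=([[158,269],[243,307],[205,366],[117,320]],0),blank=([[260,229],[297,209],[307,221],[270,243]],.024))
for k,(p,z) in n.items():
    w=world(m,p,z)[:,:2]; print(k,w.tolist(),w.mean(0), [np.linalg.norm(w[i]-w[(i+1)%4]).round(3) for i in range(4)])
print(world(m,[[263,195]],.088),world(m,[[293,176]],.098),world(m,[[233.5,211]],.096))
m=load('side0')
n=dict(board=([[214,203],[278,189],[327,275],[252,292]],.006),mat=([[141,168],[249,149],[266,173],[151,194]],.004),outline=([[350,330],[413,371],[391,399],[325,359]],0))
for k,(p,z) in n.items():
    w=world(m,p,z)[:,:2]; print(k,w.tolist(),w.mean(0), [np.linalg.norm(w[i]-w[(i+1)%4]).round(3) for i in range(4)])
w=load('wrist0'); s=manip.sense(); T=R.from_quat(s['tool_rot'])
print('cam in tool',T.inv().apply(w['origin']-s['tcp_pos']), T.as_matrix(), R.from_quat(w['orientation']).as_matrix())
```

```text
board [[0.43860269931114226, -0.10342185324725811], [0.4955651380774355, 0.1749875678299736], [0.6301187953333957, 0.14839454688615494], [0.5731918093738803, -0.11767858966498396]] [0.5344 0.0256] [np.float64(0.284), np.float64(0.137), np.float64(0.272), np.float64(0.135)]
mat [[0.3848989020038518, 0.37478536814301144], [0.6393596729387756, 0.35741190540112333], [0.6351862521139497, 0.2489032579721261], [0.3978664608826903, 0.21671900387913667]] [0.5143 0.2995] [np.float64(0.255), np.float64(0.109), np.float64(0.239), np.float64(0.159)]
outline [[0.489932064450758, -0.26982347109143395], [0.5559865834908803, -0.2423495205955601], [0.5931605265326494, -0.349887315153918], [0.5083431392022026, -0.35852800121527145]] [ 0.5369 -0.3051] [np.float64(0.072), np.float64(0.114), np.float64(0.085), np.float64(0.091)]
paper [[0.4366526405862897, -0.2588789245271131], [0.6513705913871088, -0.17969291990820874], [0.698283078959277, -0.33208400986497644], [0.47935473458848454, -0.4072298056650419]] [ 0.5664 -0.2945] [np.float64(0.229), np.float64(0.159), np.float64(0.231), np.float64(0.154)]
blank
[... 669 characters left out ...]
[0.6388909615409206, 0.3368611209454234], [0.6286095931511024, 0.21967285495544808], [0.36304738187597674, 0.26203192619706017]] [0.5001 0.2987] [np.float64(0.272), np.float64(0.118), np.float64(0.269), np.float64(0.115)]
outline [[0.5492030138379993, -0.24338753475460267], [0.5907959255405977, -0.35285867415601724], [0.5322363882843518, -0.3735766625528708], [0.483791368351573, -0.2707889801240296]] [ 0.539  -0.3102] [np.float64(0.117), np.float64(0.062), np.float64(0.114), np.float64(0.071)]
cam in tool [ 0.0705 -0.0004 -0.1428] [[-0.9748  0.2229 -0.0006]
 [ 0.2229  0.9748 -0.0015]
 [ 0.0003 -0.0016 -1.    ]] [[ 0.2224 -0.9378 -0.2666]
 [ 0.975   0.2137  0.0616]
 [-0.0007 -0.2737  0.9618]]
```

drive_tool:
  motion:
    - [[85,-16.0,-16.3,0,-0.4],[85,-16.0,-16.3,0,-0.4],[85,-16.0,-16.3,0,-0.4],[85,-16.0,-16.3,0,-0.4],[85,-16.0,-16.3,0,-0.4],[85,-16.0,-16.3,0,-0.4],[85,-16.0,-16.3,0,-0.4],[85,-16.0,-16.3,0,-0.4],[85,-16.0,-16.3,0,-0.4],[85,-16.0,-16.3,0,-0.4]]

```text
t: 1.15
tcp_pos: [0.4018, 0.1815, 0.2314]
tool_rot: [0.084, 0.996, 0.0, 0.0]
force: [1.2, -0.2, -0.2]
finger_gap: 0.997
gripper_force: 0.0
```

drive_tool:
  motion:
    - [[85,-4.0,-4.6,0,0],[85,-4.0,-4.6,0,0],[85,-4.0,-4.6,0,0],[85,-4.0,-4.6,0,0],[85,-4.0,-4.6,0,0],[85,-4.0,-4.6,0,0]]

```text
t: 1.75
tcp_pos: [0.4959, 0.0266, 0.2309]
tool_rot: [0.085, 0.996, 0.0, -0.001]
force: [-1.5, 0.1, -0.5]
finger_gap: 0.996
gripper_force: 0.0
```

Run:
```python
from h import *
print(manip.sense()['tcp_pos'],manip.sense()['q'])
im,m=snap('wrist','w1')
cv2.imwrite('pics/w1b.png',cv2.resize(im[:,:,::-1],(800,600),interpolation=cv2.INTER_CUBIC))
```

```text
[0.49593774 0.02663751 0.23086533] [-1.71956417e-01  3.56917023e-01  1.74786473e+00  4.09486453e-04
  1.03839658e+00 -1.57201061e+00]
```

View pics/w1b.png

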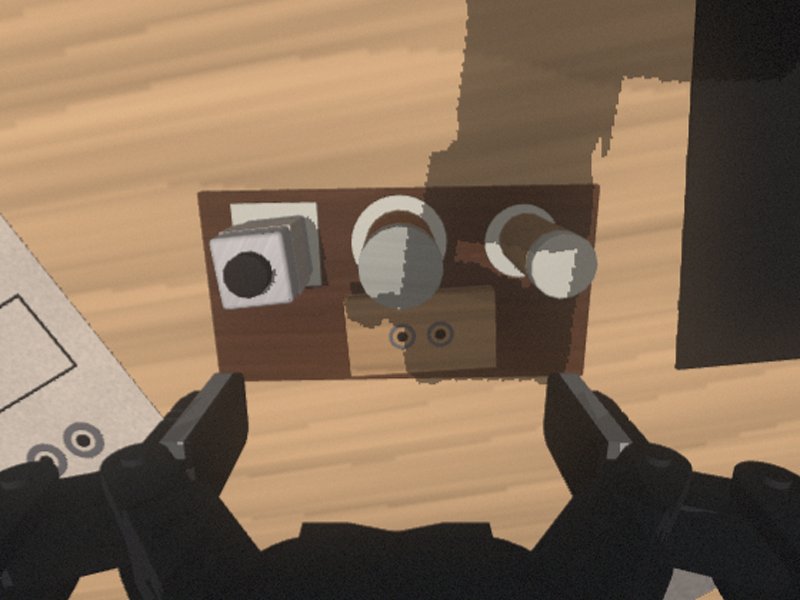

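Wrist view: board corners at (198,191), (599,185), (583,374) and (219,380). The tin cap is at (248,274), the jar lid at (401,266), the tube cap at (561,264), and the blank spans x 345–496, y 286–377. The mat corner is at (677,369).

Run:
```python
from h import *
np.set_printoptions(precision=4,suppress=True)
m=load('w1')
W=lambda p,z: world(m,np.array(p)*.7,z)[:,:2]
for k,p,z in [('board',[[198,191],[599,185],[583,374],[219,380]],.006),('blank',[[345,294],[495,286],[496,370],[352,377]],.024),('tintop',[[210,237],[281,231],[291,303],[222,308]],.084)]:
    w=W(p,z); print(k,w.mean(0),[np.linalg.norm(w[i]-w[(i+1)%4]).round(4) for i in range(4)],[np.degrees(np.arctan2(*(w[b]-w[a])[::-1])).round(1) for a,b in [(0,1),(3,2),(0,3),(1,2)]])
    print(w.tolist())
for k,p,z in [('tincap',[248,274],.096),('jar',[401,266],.088),('tube',[561,264],.098),('large',[399.5,242],.006),('small',[522,241],.006),('sq',[276,244],.006)]: print(k,W([p],z))
print('mat',W([[677,369],[697,0],[800,361]],.004))
```

```text
board [0.5272 0.0249] [np.float64(0.287), np.float64(0.1473), np.float64(0.2895), np.float64(0.1481)] [np.float64(81.1), np.float64(81.2), np.float64(-9.4), np.float64(-8.4)]
[[0.43201194232796003, -0.10543624885108399], [0.47656629317094706, 0.1780552334276325], [0.6223009293596806, 0.15649504626078353], [0.5781076216152802, -0.12960320518811672]]
blank [0.5592 0.0359] [np.float64(0.108), np.float64(0.0657), np.float64(0.1087), np.float64(0.0654)] [np.float64(83.4), np.float64(83.2), np.float64(-6.7), np.float64(-6.0)]
[[0.5204317879034074, -0.014078744738127598], [0.5328826369071985, 0.09319220716435943], [0.5982440955273292, 0.08629118692473657], [0.5854093273880747, -0.021692652298694423]]
tintop [ 0.4808 -0.0568] [np.float64(0.0414), np.float64(0.0436), np.float64(0.0418), np.float64(0.0432)] [np.float64(85.0), np.float64(84.5), np.float64(-5.9), np.float64(-5.4)]
[[0.4573957286881262, -0.07532113564495349], [0.4609745983746374, -0.03404924823898594], [0.5043545546394453, -0.03814310818511064], [0.5003646659657808, -0.07975856173200455]]
tincap [[ 0.4802 -0.0551]]
jar [[0.4922 0.0308]]
tube [[0.504  0.1195]]
large [[0.493  0.0306]]
small [[0.5076 0.1196]]
sq [[ 0.479  -0.0593]]
mat [[0.6318 0.2313]
 [0.3683 0.2495]
 [0.6415 0.3279]]
```

drive_tool:
  motion:
    - [[72,0.2,3.1,0,0],[72,0.2,3.1,0,0],[72,0.2,3.1,2.0,0],[72,0.2,3.1,3.5,0],[72,0.2,3.1,4.5,0],[72,0.2,3.1,5.5,0],[72,0.2,3.1,6.3,0],[72,0.2,3.1,6.3,0],[72,0.2,3.1,6.3,0]]
  squeeze: 35

```text
t: 2.7
tcp_pos: [0.5051, 0.1209, 0.0425]
tool_rot: [0.083, 0.997, -0.0, -0.001]
force: [-0.2, 0.1, 0.2]
finger_gap: 0.842
gripper_force: 0.0
```

drive_tool:
  motion:
    - [[20,0,0,0,0],[20,0,0,0,0],[20,0,0,0,0],[20,0,0,0,0],[20,0,0,0,0],[20,0,0,0,0],[20,0,0,0,0],[20,0,0,0,0]]

```text
t: 3.5
tcp_pos: [0.5069, 0.12, 0.0438]
tool_rot: [0.085, 0.996, 0.0, 0.001]
force: [-0.6, 1.2, 7.1]
finger_gap: 0.435
gripper_force: 34.6
```

drive_tool:
  motion:
    - [[20,0,0,-0.6,0],[20,0,0,-1.2,0],[20,-0.4,1.5,-1.2,0],[20,-0.8,3.0,-1.2,0],[20,-1.2,4.5,-1.2,0],[20,-1.5,6.0,-1.2,0],[20,-1.5,6.2,-1.2,0],[20,-1.5,6.2,-0.6,0],[20,-1.5,6.2,-0.2,0],[20,-1.5,6.2,0.03,0]]

```text
t: 4.5
tcp_pos: [0.5801, 0.295, 0.0415]
tool_rot: [0.085, 0.996, -0.0, -0.002]
force: [-11.5, -2.6, 44.1]
finger_gap: 0.44
gripper_force: 39.2
```

drive_tool:
  motion:
    - [[20,0,0,0.03,0],[20,0,0,0.03,0],[72,0,0,0.03,0],[72,0,0,0.03,0],[72,0,0,0.03,0],[72,0,0,0.03,0]]

```text
t: 5.1
tcp_pos: [0.5817, 0.2953, 0.0403]
tool_rot: [0.085, 0.996, -0.0, -0.0]
force: [0.2, -0.4, 0.3]
finger_gap: 0.844
gripper_force: 0.0
```

drive_tool:
  motion:
    - [[74,0,0,-1.2,0],[74,0,0,-2.6,0],[74,0.2,-1.6,-2.6,0],[74,0.5,-3.2,-2.6,0],[74,0.7,-4.8,-2.6,0],[74,1.0,-6.4,-2.6,0],[74,1.2,-8.0,-2.6,0],[74,1.45,-9.2,-2.6,0],[74,1.45,-9.2,-2.6,0],[74,1.45,-9.2,-1.6,0]]

```text
t: 6.1
tcp_pos: [0.4957, 0.0295, 0.091]
tool_rot: [0.086, 0.996, -0.0, 0.005]
force: [0.7, 0.7, -0.5]
finger_gap: 0.863
gripper_force: 0.0
```

drive_tool:
  motion:
    - [[74,0,0,0.8,0],[74,0,0,1.4,0],[74,0,0,1.6,0],[74,0,0,1.6,0]]

```text
t: 6.5
tcp_pos: [0.4922, 0.0315, 0.0398]
tool_rot: [0.084, 0.996, 0.0, -0.001]
force: [0.0, 1.0, 0.2]
finger_gap: 0.867
gripper_force: 0.0
```

Run:
```python
from h import *
print(manip.sense()['tcp_pos'])
im,m=snap('wrist','w2')
cv2.imwrite('pics/w2b.png',cv2.resize(im[:,:,::-1],(800,600),interpolation=cv2.INTER_CUBIC))
```

```text
[0.49222709 0.03146757 0.03979418]
```

View pics/w2b.png

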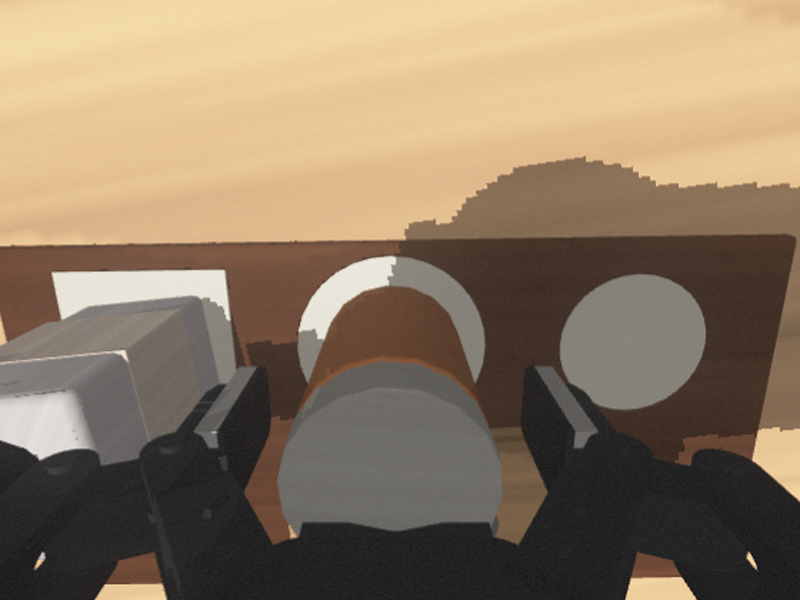

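drive_tool:
  motion:
    - [[30,0,0,0,0],[30,0,0,0,0],[30,0,0,0,0],[30,0,0,0,0],[30,0,0,0,0],[30,0,0,0,0],[30,0,0,0,0]]

```text
t: 7.25
tcp_pos: [0.4931, 0.0309, 0.0416]
tool_rot: [0.084, 0.996, 0.0, 0.001]
force: [-0.4, 0.6, 6.4]
finger_gap: 0.577
gripper_force: 36.2
```

drive_tool:
  motion:
    - [[30,0,0,-0.4,0],[30,0,0,-1.0,0],[30,0.2,1.5,-1.0,0],[30,0.5,3.0,-1.0,0],[30,0.7,4.5,-1.0,0],[30,0.9,6.0,-1.0,0],[30,1.1,7.5,-1.0,0],[30,1.3,8.6,-1.0,0],[30,1.35,9.0,-1.0,0],[30,1.35,9.0,-0.8,0]]

```text
t: 8.25
tcp_pos: [0.498, 0.3055, 0.0652]
tool_rot: [0.083, 0.997, 0.0, 0.001]
force: [-0.0, 0.2, -2.6]
finger_gap: 0.577
gripper_force: 37.5
```

drive_tool:
  motion:
    - [[30,0,0,0.4,0],[30,0,0,0.7,0],[30,0,0,0.8,0],[30,0,0,0.84,0],[30,0,0,0.84,0]]

```text
t: 8.75
tcp_pos: [0.4966, 0.3016, 0.0397]
tool_rot: [0.085, 0.996, -0.001, -0.002]
force: [-2.6, -2.0, 6.6]
finger_gap: 0.575
gripper_force: 38.1
```

drive_tool:
  motion:
    - [[74,0,0,0,0],[74,0,0,0,0],[74,0,0,0,0],[74,0,0,-1.2,0],[74,0,0,-2.7,0],[74,-0.2,-1.5,-2.7,0],[74,-0.4,-3.0,-2.7,0],[74,-0.6,-4.5,-2.7,-0.2],[74,-0.8,-6.0,-2.7,-0.5],[74,-1.0,-7.5,-2.7,-0.5]]

```text
t: 9.75
tcp_pos: [0.4896, 0.0753, 0.1204]
tool_rot: [0.049, 0.999, -0.0, 0.0]
force: [0.8, -1.0, -0.2]
finger_gap: 0.864
gripper_force: 0.0
```

drive_tool:
  motion:
    - [[74,-0.4,-1.5,0,0],[74,-0.4,-3.0,0,0],[74,-0.4,-4.3,0,0],[74,-0.4,-4.3,0,0]]

```text
t: 10.15
tcp_pos: [0.4896, -0.0573, 0.1204]
tool_rot: [0.053, 0.999, -0.001, 0.001]
force: [0.1, 0.2, 0.5]
finger_gap: 0.87
gripper_force: 0.0
```

drive_tool:
  motion:
    - [[74,0.3,0,0.8,0],[74,0.3,0,1.6,0],[74,0.3,0,2.3,0],[74,0.3,0,2.6,0],[74,0.3,0,2.6,0]]

```text
t: 10.65
tcp_pos: [0.4791, -0.051, 0.0413]
tool_rot: [0.049, 0.999, 0.0, -0.001]
force: [0.2, 0.3, 1.0]
finger_gap: 0.867
gripper_force: 0.0
```

drive_tool:
  motion:
    - [[25,0,0,0,0],[25,0,0,0,0],[25,0,0,0,0],[25,0,0,0,0],[25,0,0,0,0],[25,0,0,0,0],[25,0,0,0,0],[25,0,0,0,0]]

```text
t: 11.45
tcp_pos: [0.4807, -0.0519, 0.0433]
tool_rot: [0.05, 0.999, -0.0, 0.001]
force: [0.2, 0.1, 6.8]
finger_gap: 0.506
gripper_force: 36.7
```

drive_tool:
  motion:
    - [[25,0,0,-0.4,0],[25,0,0,-1.0,0],[25,0.6,1.5,-1.0,0],[25,1.2,3.0,-1.0,0],[25,1.8,4.5,-1.0,0],[25,2.4,6.0,-1.0,0],[25,2.9,7.5,-1.0,0],[25,3.3,9.0,-1.0,0],[25,3.45,10.4,-1.0,0],[25,3.45,11.7,-1.0,0]]

```text
t: 12.45
tcp_pos: [0.4098, 0.3097, 0.0729]
tool_rot: [0.049, 0.999, -0.0, -0.001]
force: [1.5, -1.0, -2.1]
finger_gap: 0.509
gripper_force: 36.4
```

drive_tool:
  motion:
    - [[25,0,0,0,0],[25,0,0,0.5,0],[25,0,0,0.85,0],[25,0,0,1.0,0],[25,0,0,1.04,0],[25,0,0,1.04,0]]

```text
t: 13.05
tcp_pos: [0.4109, 0.3069, 0.0414]
tool_rot: [0.05, 0.999, -0.0, -0.001]
force: [-1.4, -0.5, 1.9]
finger_gap: 0.508
gripper_force: 36.8
```

drive_tool:
  motion:
    - [[74,0,0,0,0],[74,0,0,0,0],[74,0,0,0,0],[74,0,0,-1.2,0],[74,0,0,-2.7,0],[80,-1.0,-1.4,-3.5,1.0],[80,-2.0,-2.8,-4.2,2.0],[80,-3.0,-4.2,-5.0,3.0],[80,-4.0,-5.6,-5.3,4.0],[80,-4.8,-7.0,-5.3,5.0]]

```text
t: 14.05
tcp_pos: [0.5277, 0.1004, 0.2006]
tool_rot: [0.391, 0.921, 0.001, 0.002]
force: [0.6, 0.6, -0.5]
finger_gap: 0.936
gripper_force: 0.0
```

drive_tool:
  motion:
    - [[85,-1.1,-0.3,0,1.0],[85,-2.2,-0.7,0,2.0],[85,-2.2,-0.7,0,3.0],[85,-2.2,-0.7,0,4.0],[85,-2.2,-0.7,0,5.0],[85,-2.2,-0.7,0,6.0],[85,-2.2,-0.7,0,6.3],[85,-2.2,-0.7,0,6.3]]

```text
t: 14.85
tcp_pos: [0.5565, 0.04, 0.1986]
tool_rot: [0.744, 0.669, -0.0, -0.0]
force: [-0.1, 0.2, -0.9]
finger_gap: 0.994
gripper_force: 0.0
```

Run:
```python
from h import *
s=manip.sense();print(s['tcp_pos'],s['tool_rot'])
im,m=snap('wrist','w3')
cv2.imwrite('pics/w3b.png',cv2.resize(im[:,:,::-1],(800,600),interpolation=cv2.INTER_CUBIC))
```

```text
[0.55653643 0.03998938 0.19855248] [ 7.43622389e-01  6.68599819e-01 -9.72531282e-05 -1.22505378e-04]
```

View pics/w3b.png

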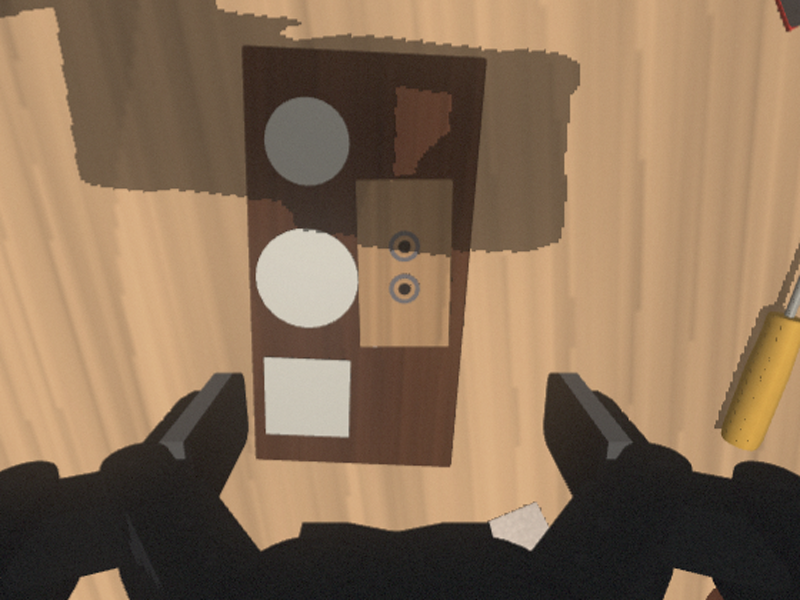

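The board is clear and the three spots and the blank are fully visible: blank corners (357,180), (453,180), (449,346), (360,347); spots at (306.5,141.5) and (307,278.5), with the square at about (307,397).

Run:
```python
from h import *
np.set_printoptions(precision=4,suppress=True)
m=load('w3'); W=lambda p,z: world(m,np.array(p)*.7,z)[:,:2]
for k,p,z in [('board',[[243,46],[486,58],[451,466],[256,459]],.006),('blank',[[357,180],[453,180],[449,346],[360,347]],.024),('square',[[265,357],[351,361],[349,437],[264,432]],.006)]:
    w=W(p,z); print(k,w.mean(0),[np.linalg.norm(w[i]-w[(i+1)%4]).round(4) for i in range(4)],[np.degrees(np.arctan2(*(w[b]-w[a])[::-1])).round(1) for a,b in [(0,1),(3,2),(3,0),(2,1)]])
t=np.linspace(0,6.28,60)
for k,c,r,box in [('small',(.507,.119),.027,(264,349,97,186)),('large',(.4925,.0305),.035,(256,358,229,328))]:
    q=pix(m,np.c_[c[0]+r*np.cos(t),c[1]+r*np.sin(t),np.full(60,.006)])/.7
    d=(np.array([box[0]+box[1],box[2]+box[3]])/2)-(q.min(0)+q.max(0))/2
    print(k,'guess box',q.min(0),q.max(0),'true c',np.array(c)+(W([[300+d[0],200+d[1]]],.006)-W([[300,200]],.006))[0])
m=load('w2');q=pix(m,np.c_[.507+.027*np.cos(t),.119+.027*np.sin(t),np.full(60,.006)])/.7;print('w2 small',q.min(0),q.max(0))
```

```text
board [0.5286 0.0244] [np.float64(0.148), np.float64(0.2874), np.float64(0.1491), np.float64(0.2882)] [np.float64(-8.7), np.float64(-8.4), np.float64(81.2), np.float64(81.4)]
blank [0.5611 0.0347] [np.float64(0.059), np.float64(0.1095), np.float64(0.06), np.float64(0.1102)] [np.float64(-6.0), np.float64(-5.3), np.float64(83.8), np.float64(84.3)]
square [ 0.4799 -0.0599] [np.float64(0.0617), np.float64(0.062), np.float64(0.0638), np.float64(0.061)] [np.float64(-8.9), np.float64(-9.8), np.float64(79.2), np.float64(81.2)]
small guess box [263.9139  95.7698] [348.8025 184.2234] true c [0.5069 0.118 ]
large guess box [254.0562 226.3985] [356.3302 325.4592] true c [0.4934 0.0287]
w2 small [560.0112 272.5604] [705.0309 407.2719]
```

drive_tool:
  motion:
    - [[82,-0.15,0.17,1.5,0],[82,-0.15,0.17,3.0,0],[82,-0.15,0.17,4.5,0],[82,-0.15,0.17,5.6,0],[82,-0.15,0.17,6.2,0],[82,-0.15,0.17,6.45,0],[82,-0.15,0.17,6.45,0],[82,-0.15,0.17,6.45,0]]

```text
t: 15.7
tcp_pos: [0.5621, 0.035, 0.006]
tool_rot: [0.743, 0.669, 0.001, 0.001]
force: [0.3, -0.3, -0.0]
finger_gap: 0.964
gripper_force: 0.0
```

drive_tool:
  motion:
    - [[45,0,0,0,0],[45,0,0,0,0],[45,0,0,0,0],[45,0,0,0,0],[45,0,0,0,0],[45,0,0,0,0],[45,0,0,0,0]]

```text
t: 16.4
tcp_pos: [0.5624, 0.035, 0.0067]
tool_rot: [0.744, 0.669, 0.001, 0.001]
force: [-0.2, -0.8, 5.4]
finger_gap: 0.69
gripper_force: 38.9
```

drive_tool:
  motion:
    - [[45,0,0,-0.6,0],[45,0,0,-1.8,0],[45,-1.2,0.2,-3.0,-0.4],[45,-2.4,0.4,-4.0,-0.8],[45,-3.6,0.6,-5.0,-1.2],[45,-4.9,0.8,-6.0,-1.6],[45,-6.2,1.0,-7.0,-2.0],[45,-7.5,1.2,-8.0,-2.4],[45,-8.8,1.4,-9.0,-2.8],[45,-10.1,1.6,-9.8,-3.2]]

```text
t: 17.4
tcp_pos: [0.5768, -0.2729, 0.3017]
tool_rot: [0.576, 0.817, 0.0, 0.001]
force: [1.3, -0.4, -0.7]
finger_gap: 0.691
gripper_force: 38.1
```

drive_tool:
  motion:
    - [[45,-1.5,-0.5,0,0],[45,-3.0,-1.0,0,0],[45,-4.0,-1.5,0,0],[45,-4.0,-1.5,0,0],[45,-4.0,-1.5,0,0]]

```text
t: 17.9
tcp_pos: [0.5738, -0.3996, 0.2986]
tool_rot: [0.578, 0.816, 0.0, -0.001]
force: [1.0, 0.2, -0.0]
finger_gap: 0.691
gripper_force: 38.1
```

Run:
```python
from h import *
s=manip.sense();print(s['tcp_pos'],s['tool_rot'],R.from_quat(s['tool_rot']).as_matrix())
im,m=snap('wrist','w4')
cv2.imwrite('pics/w4b.png',cv2.resize(im[:,:,::-1],(800,600),interpolation=cv2.INTER_CUBIC))
```

```text
[ 0.57384493 -0.39963663  0.29856581] [ 5.77691387e-01  8.16254720e-01  4.61045108e-04 -8.24970332e-04] [[-3.32543961e-01  9.43087404e-01 -8.14088279e-04]
 [ 9.43085882e-01  3.32544897e-01  1.70581700e-03]
 [ 1.87945543e-03 -2.00496021e-04 -9.99998214e-01]]
```

View pics/w4b.png

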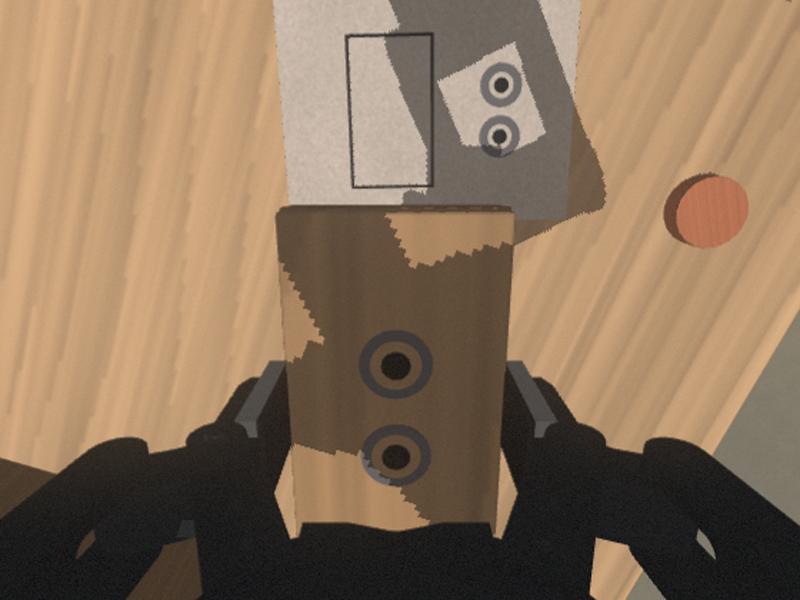

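Paper and outline corners are at (346,35), (433,33), (433,186), (353,187). The held blank's top end edge is near row 213, x 278–514, with its eyes at (396,366) and (396,457).

Run:
```python
from h import *
np.set_printoptions(precision=4,suppress=True)
m=load('w4'); W=lambda p,z: world(m,np.array(p)*.7,z)
w=W([[346,35],[433,33],[433,186],[353,187]],0)[:,:2]
print('outline',w.mean(0),[np.linalg.norm(w[i]-w[(i+1)%4]).round(4) for i in range(4)],[np.degrees(np.arctan2(*(w[b]-w[a])[::-1])).round(1) for a,b in [(0,1),(3,2),(3,0),(2,1)]])
tcp=np.array([.57384,-.39964,.29857]); T=R.from_quat([5.77691387e-01,8.16254720e-01,4.61045108e-04,-8.24970332e-04])
print('top in tool (x edge, y)',T.inv().apply(W([[278,213],[514,212],[396,366],[396,457]],tcp[2]+.0173)-tcp))
print('bottom in tool',T.inv().apply(W([[281,207],[511,206]],tcp[2]-.0007)-tcp))
```

```text
outline [ 0.5374 -0.309 ] [np.float64(0.0691), np.float64(0.1193), np.float64(0.0686), np.float64(0.1187)] [np.float64(20.6), np.float64(20.2), np.float64(110.8), np.float64(110.6)]
top in tool (x edge, y) [[ 0.0542 -0.0298 -0.0172]
 [ 0.0545  0.0286 -0.0172]
 [ 0.0131 -0.0006 -0.0173]
 [-0.015  -0.0005 -0.0173]]
bottom in tool [[ 0.0536 -0.033   0.0008]
 [ 0.054   0.0319  0.0008]]
```

drive_tool:
  motion:
    - [[45,1.3,-0.05,1.0,-0.15],[45,2.6,-0.1,2.2,-0.15],[45,3.28,-0.13,3.5,-0.15],[45,3.28,-0.13,4.8,-0.15],[45,3.28,-0.13,6.2,-0.15],[45,3.28,-0.13,7.5,-0.15],[45,3.28,-0.13,8.5,-0.15],[45,3.28,-0.13,9.1,-0.15],[45,3.28,-0.13,9.3,-0.15],[45,3.28,-0.13,9.3,-0.15]]

```text
t: 18.95
tcp_pos: [0.5381, -0.3065, 0.02]
tool_rot: [0.568, 0.823, 0.0, -0.001]
force: [-0.3, 0.2, -0.4]
finger_gap: 0.696
gripper_force: 38.1
```

Run:
```python
from h import *
for _ in range(3):
    s=manip.sense();print(s['tcp_pos'],s['tool_rot'],np.degrees(2*np.arctan2(s['tool_rot'][1],s['tool_rot'][0])))
    im,m=snap('side','s1')
```

```text
[ 0.53813126 -0.30646942  0.01996244] [ 5.67755204e-01  8.23197144e-01  1.39606502e-04 -6.86640957e-04] 110.81230622470392
[ 0.53871644 -0.30729137  0.0209279 ] [5.67869762e-01 8.23118334e-01 1.55654078e-05 3.76913103e-04] 110.79637248955126
[ 0.5390569  -0.30788414  0.02153894] [ 5.68000237e-01  8.23027640e-01 -7.21747184e-05  1.10841060e-03] 110.77816395358731
```

drive_tool:
  motion:
    - [[45,0,-0.04,0.3,0],[45,0,-0.04,0.5,0],[45,0,-0.04,0.58,0],[45,0,-0.04,0.62,0],[45,0,-0.04,0.64,0],[45,0,-0.04,0.64,0]]

```text
t: 19.7
tcp_pos: [0.537, -0.3085, 0.001]
tool_rot: [0.568, 0.823, -0.0, 0.0]
force: [-0.1, -0.4, -0.9]
finger_gap: 0.695
gripper_force: 38.1
```

drive_tool:
  motion:
    - [[85,0,0,0,0],[85,0,0,0,0],[85,0,0,0,0],[85,0,0,0,0],[85,0,0,-0.8,0],[85,0,0,-2.4,0],[85,-0.6,0,-4.0,0],[85,-1.0,0,-5.5,0],[85,-1.0,0,-6.5,0],[85,-1.0,0,-6.5,0]]

```text
t: 20.7
tcp_pos: [0.5503, -0.3391, 0.202]
tool_rot: [0.569, 0.823, -0.001, 0.006]
force: [-0.0, -0.2, -0.3]
finger_gap: 0.998
gripper_force: 0.0
```

Run:
```python
from h import *
s=manip.sense();print(s['tcp_pos'],s['tool_rot'])
im,m=snap('wrist','w5')
c=im[20:330,140:420,::-1]
cv2.imwrite('pics/w5b.png',cv2.resize(im[:,:,::-1],(800,600),interpolation=cv2.INTER_CUBIC))
```

```text
[ 0.55029623 -0.33913103  0.2020211 ] [ 5.68528601e-01  8.22641471e-01 -6.90708473e-04  5.98026442e-03]
```

View pics/w5b.png

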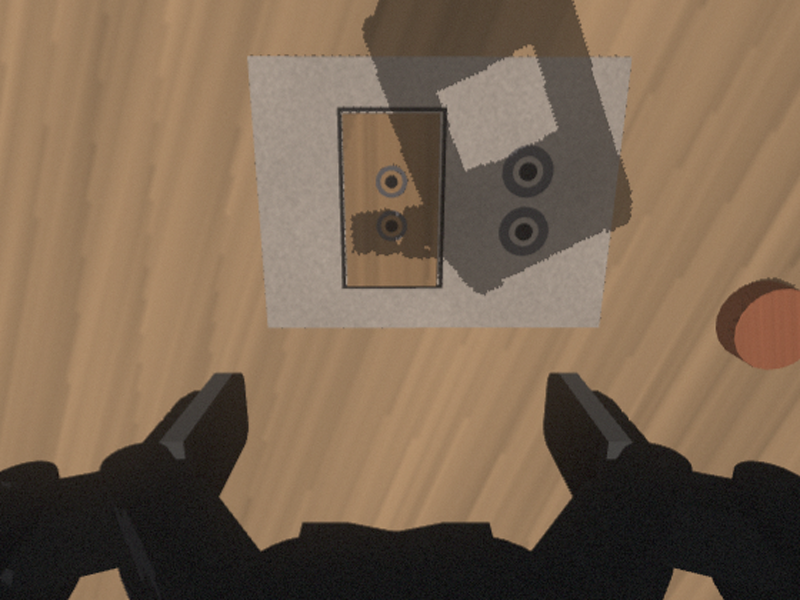

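The blank lies inside the outline (338–446, 108–288). I'll check the margins in an enlarged crop.

Run:
```python
import cv2
c=cv2.imread('pics/w5.png')[65:210,225:325]
cv2.imwrite('pics/w5c.png',cv2.resize(c,None,fx=4,fy=4,interpolation=cv2.INTER_CUBIC))
```

```text
(no output)
```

View pics/w5c.png

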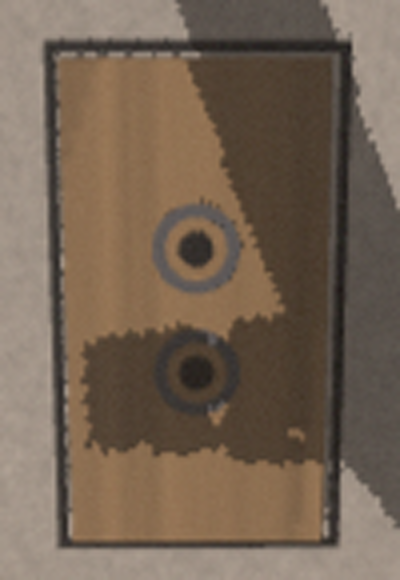

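Run:
```python
from h import *
np.set_printoptions(precision=4,suppress=True)
m=load('w5'); W=lambda p,z: world(m,np.array(p)/4+[225-.375,65-.375],z)[:,:2]
for k,p,z in [('outline',[[47,46],[347,45],[335,544],[62,545]],0),('blank',[[59,57],[331,55],[323,541],[70,541]],.018)]:
    w=W(p,z); print(k,w.mean(0),[np.linalg.norm(w[i]-w[(i+1)%4]).round(4) for i in range(4)],[np.degrees(np.arctan2(*(w[b]-w[a])[::-1])).round(1) for a,b in [(0,1),(3,2),(3,0),(2,1)]])
```

```text
outline [ 0.5369 -0.3098] [np.float64(0.0688), np.float64(0.119), np.float64(0.0691), np.float64(0.119)] [np.float64(20.9), np.float64(20.9), np.float64(110.7), np.float64(110.9)]
blank [ 0.536  -0.3086] [np.float64(0.0592), np.float64(0.11), np.float64(0.0606), np.float64(0.1095)] [np.float64(21.1), np.float64(20.6), np.float64(110.4), np.float64(111.1)]
```

drive_tool:
  motion:
    - [[74,20.7,5.9,-1.0,-7.6],[74,20.7,5.9,-1.0,-7.6],[74,20.7,5.9,-1.0,-7.6],[74,20.7,5.9,-1.0,-7.6],[74,20.7,5.9,-1.0,-7.6],[74,20.7,5.9,-1.0,-7.6],[74,20.7,5.9,-1.0,-7.6],[74,20.7,5.9,-1.0,-7.6],[74,20.7,5.9,-1.0,-7.6],[74,20.7,5.9,-1.0,-7.6]]

```text
t: 21.75
tcp_pos: [0.5037, 0.1631, 0.2176]
tool_rot: [0.074, 0.997, -0.0, -0.002]
force: [0.5, -0.3, -0.6]
finger_gap: 0.868
gripper_force: 0.0
```

drive_tool:
  motion:
    - [[74,0.4,1.6,-0.3,0],[74,0.7,3.2,-0.5,0],[74,0.9,4.6,-0.5,0],[74,0.9,4.6,-0.5,0],[74,0.9,4.6,-0.5,0],[74,0.9,4.6,-0.5,0]]

```text
t: 22.35
tcp_pos: [0.4984, 0.3004, 0.2328]
tool_rot: [0.074, 0.997, -0.001, -0.001]
force: [-0.5, 0.1, 0.1]
finger_gap: 0.868
gripper_force: 0.0
```

Run:
```python
from h import *
s=manip.sense();print(s['tcp_pos'],s['tool_rot'])
im,m=snap('wrist','w6')
cv2.imwrite('pics/w6b.png',cv2.resize(im[:,:,::-1],(800,600),interpolation=cv2.INTER_CUBIC))
```

```text
[0.49837881 0.30040471 0.23281133] [ 7.41996875e-02  9.97241882e-01 -9.60376941e-04 -1.45386801e-03]
```

View pics/w6b.png

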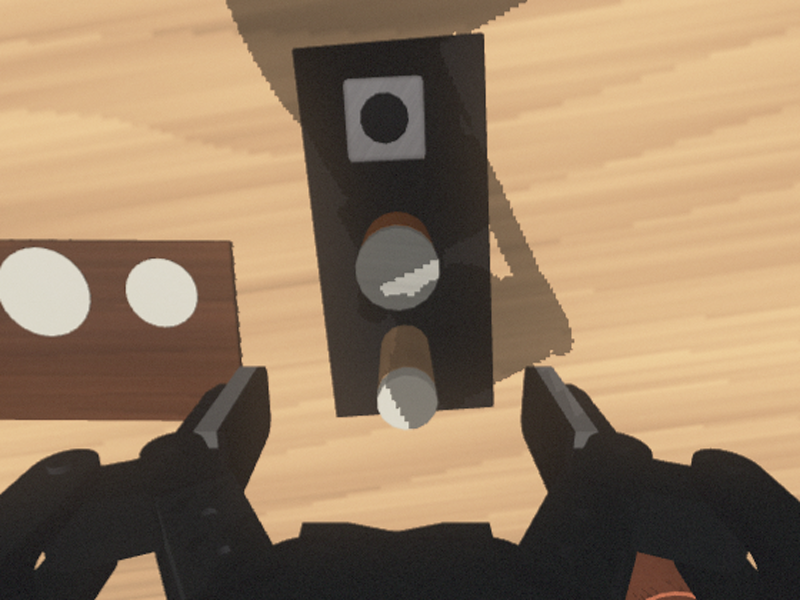

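All three stand upright on the mat: tin cap at (385,118), jar lid at (398,267), tube cap at (407,398).

Run:
```python
from h import *
np.set_printoptions(precision=4,suppress=True)
m=load('w6'); W=lambda p,z: world(m,np.array(p)*.7,z)[:,:2]
for k,p,z in [('tincap',[385,118],.094),('jar',[397.7,267],.086),('tube',[407.5,398],.096)]: print(k,W([p],z))
w=W([[344,80],[423,76],[425,158],[350,162]],.082); print(w.mean(0),[np.degrees(np.arctan2(*(w[b]-w[a])[::-1])).round(1) for a,b in [(0,1),(3,2),(0,3),(1,2)]])
```

```text
tincap [[0.4128 0.3075]]
jar [[0.4956 0.3021]]
tube [[0.5755 0.2963]]
[0.4131 0.3075] [np.float64(84.2), np.float64(84.5), np.float64(-5.5), np.float64(-6.1)]
```

drive_tool:
  motion:
    - [[74,1.4,-0.1,0.5,-0.35],[74,2.85,-0.2,1.0,-0.35],[74,2.85,-0.2,2.0,-0.35],[74,2.85,-0.2,3.5,-0.35],[74,2.85,-0.2,4.7,-0.35],[74,2.85,-0.2,5.7,-0.35],[74,2.85,-0.2,6.2,-0.35],[74,2.85,-0.2,6.4,-0.35],[74,2.85,-0.2,6.4,-0.35]]

```text
t: 23.3
tcp_pos: [0.4139, 0.3072, 0.0417]
tool_rot: [0.05, 0.999, -0.0, -0.001]
force: [-0.5, 0.4, 0.3]
finger_gap: 0.867
gripper_force: 0.0
```

drive_tool:
  motion:
    - [[25,0,0,0,0],[25,0,0,0,0],[25,0,0,0,0],[25,0,0,0,0],[25,0,0,0,0],[25,0,0,0,0],[25,0,0,0,0],[25,0,0,0,0]]

```text
t: 24.1
tcp_pos: [0.4147, 0.3085, 0.0434]
tool_rot: [0.049, 0.999, 0.0, 0.001]
force: [0.6, -1.9, 6.7]
finger_gap: 0.507
gripper_force: 36.6
```

drive_tool:
  motion:
    - [[25,0,0,-0.4,0],[25,0,0,-1.1,0],[25,-0.5,-1.4,-1.1,0],[25,-1.0,-2.8,-1.1,0],[25,-1.5,-4.3,-1.1,0.1],[25,-2.0,-5.8,-1.1,0.2],[25,-2.5,-7.3,-1.1,0.3],[25,-2.9,-8.8,-1.1,0.39],[25,-3.2,-10.2,-1.1,0.39],[25,-3.4,-11.4,-1.1,0.39]]

```text
t: 25.1
tcp_pos: [0.4822, -0.0444, 0.0758]
tool_rot: [0.077, 0.997, -0.0, 0.001]
force: [1.0, 0.2, -0.9]
finger_gap: 0.51
gripper_force: 36.4
```

drive_tool:
  motion:
    - [[25,0,-0.58,0,0],[25,0,-0.58,0,0],[25,0,-0.58,0.4,0],[25,0,-0.58,0.5,0],[25,0,-0.58,0.5,0]]

```text
t: 25.6
tcp_pos: [0.4779, -0.0577, 0.0593]
tool_rot: [0.076, 0.997, 0.0, -0.001]
force: [-0.3, 0.4, -1.3]
finger_gap: 0.51
gripper_force: 36.4
```

```bash
cat > st.py <<'E'
from h import *
P=[];A=[]
for _ in range(4):
    s=manip.sense(); P.append(s['tcp_pos']); A.append(np.degrees(2*np.arctan2(s['tool_rot'][1],s['tool_rot'][0]))); manip.snapshot('side')
print(np.round(np.mean(P,0),4),np.round(np.std(P,0),4),np.mean(A))
E
python3 st.py
```

```text
[ 0.4784 -0.058   0.0597] [0.0003 0.0002 0.0003] 171.30137224098468
```

drive_tool:
  motion:
    - [[25,-0.08,-0.045,0.2,0],[25,-0.08,-0.045,0.38,0],[25,-0.08,-0.045,0.44,0],[25,-0.08,-0.045,0.48,0],[25,-0.08,-0.045,0.48,0]]

```text
t: 26.3
tcp_pos: [0.4809, -0.061, 0.0457]
tool_rot: [0.077, 0.997, 0.0, -0.0]
force: [0.0, 0.5, -1.4]
finger_gap: 0.514
gripper_force: 36.4
```

```bash
python3 st.py; python3 -c "
from station import manip;print(manip.sense()['force'])"
```

```text
[ 0.481  -0.061   0.0458] [0.     0.     0.0001] 171.19338141652972
[ 0.61917198  0.0350897  -2.11281969]
```

drive_tool:
  motion:
    - [[25,0,0.04,0,0],[25,0,0.04,0.02,0],[74,0,0.04,0.02,0],[74,0,0.04,0.02,0],[74,0,0.04,0.02,0],[74,0,0.04,-0.6,0],[74,0,0.04,-1.8,0],[74,0,0.04,-2.7,0],[74,0,0.04,-2.7,0],[74,0.2,1.4,-2.7,0]]

```text
t: 27.5
tcp_pos: [0.4841, -0.0219, 0.1277]
tool_rot: [0.08, 0.997, -0.001, 0.003]
force: [0.4, 0.9, -0.1]
finger_gap: 0.864
gripper_force: 0.0
```

drive_tool:
  motion:
    - [[74,0.2,1.5,0,0],[74,0.4,3.0,0,0],[74,0.5,4.5,0,0],[74,0.7,6.0,0,0],[74,0.9,7.5,0,0],[74,1.0,9.0,0,0],[74,1.1,10.6,0,0],[74,1.1,10.6,0,0],[74,1.1,10.6,0,0],[74,1.1,10.6,0,0]]

```text
t: 28.5
tcp_pos: [0.4967, 0.2996, 0.1258]
tool_rot: [0.077, 0.997, -0.001, -0.001]
force: [-0.8, -0.2, 0.7]
finger_gap: 0.869
gripper_force: 0.0
```

```bash
python3 st.py
```

```text
[0.497  0.2993 0.1262] [0.0003 0.0002 0.0002] 171.1129103730566
```

drive_tool:
  motion:
    - [[74,0.06,0.08,1.0,0],[74,0.06,0.08,2.0,0],[74,0.06,0.08,2.6,0],[74,0.06,0.08,2.87,0],[74,0.06,0.08,2.87,0],[30,0.06,0.08,2.87,0],[30,0.06,0.08,2.87,0],[30,0.06,0.08,2.87,0],[30,0.06,0.08,2.87,0],[30,0.06,0.08,2.87,0]]

```text
t: 29.7
tcp_pos: [0.497, 0.3034, 0.042]
tool_rot: [0.077, 0.997, 0.0, 0.001]
force: [1.6, -2.4, 6.4]
finger_gap: 0.575
gripper_force: 36.8
```

drive_tool:
  motion:
    - [[30,0,0,0,0],[30,0,0,0,0],[30,0,0,0,0]]

```text
t: 30.0
tcp_pos: [0.497, 0.3034, 0.042]
tool_rot: [0.077, 0.997, 0.0, 0.001]
force: [0.1, -2.3, 6.0]
finger_gap: 0.578
gripper_force: 36.8
```

drive_tool:
  motion:
    - [[30,0,0,-0.4,0],[30,0,0,-1.1,0],[30,-0.2,-1.5,-1.1,0],[30,-0.5,-3.0,-1.1,0],[30,-0.8,-4.5,-1.1,0],[30,-1.0,-6.0,-1.1,0],[30,-1.2,-7.5,-1.1,0],[30,-1.29,-8.6,-1.0,0],[30,-1.29,-9.03,-0.7,0],[30,-1.29,-9.03,-0.5,0]]

```text
t: 31.0
tcp_pos: [0.4928, 0.0286, 0.0554]
tool_rot: [0.078, 0.997, 0.0, -0.0]
force: [0.3, 0.7, -1.6]
finger_gap: 0.579
gripper_force: 37.3
```

```bash
python3 st.py; python3 st.py
```

```text
[0.4923 0.0301 0.055 ] [0.0003 0.001  0.0003] 171.1300453320577
[0.4929 0.0312 0.0557] [0.0002 0.0001 0.0001] 171.3202666670089
```

drive_tool:
  motion:
    - [[30,-0.05,-0.05,0.15,0],[30,-0.05,-0.05,0.28,0],[30,-0.05,-0.05,0.35,0],[30,-0.05,-0.05,0.38,0],[30,-0.05,-0.05,0.38,0],[30,-0.05,-0.05,0.38,0]]

```text
t: 32.0
tcp_pos: [0.4942, 0.028, 0.0443]
tool_rot: [0.077, 0.997, -0.0, 0.0]
force: [-0.4, -0.7, -3.0]
finger_gap: 0.578
gripper_force: 37.3
```

```bash
python3 st.py
```

```text
[0.4942 0.028  0.0443] [0. 0. 0.] 171.19364381594934
```

drive_tool:
  motion:
    - [[30,0,0.05,0,0],[30,0,0.05,0.01,0],[74,0,0.05,0.01,0],[74,0,0.05,0.01,0],[74,0,0.05,0.01,0],[74,0,0.05,-0.6,0],[74,0,0.05,-1.8,0],[74,0,0.05,-2.8,0],[74,0,0.05,-2.8,0],[74,0,0.05,-2.8,0]]

```text
t: 33.2
tcp_pos: [0.4948, 0.0295, 0.1289]
tool_rot: [0.077, 0.997, -0.0, 0.001]
force: [0.4, -0.2, -0.1]
finger_gap: 0.867
gripper_force: 0.0
```

drive_tool:
  motion:
    - [[74,-0.1,1.5,0,0],[74,-0.3,3.0,0,0],[74,-0.5,4.5,0,0],[74,-0.8,6.0,0,0],[74,-1.0,7.5,0,0],[74,-1.3,9.0,0,0],[74,-1.3,9.2,0,0],[74,-1.3,9.2,0,0],[74,-1.3,9.2,0,0],[74,-1.3,9.2,0,0]]

```text
t: 34.2
tcp_pos: [0.5743, 0.2946, 0.1275]
tool_rot: [0.078, 0.997, -0.001, -0.001]
force: [0.1, -0.1, -0.4]
finger_gap: 0.867
gripper_force: 0.0
```

```bash
python3 st.py
python3 - <<'E'
from h import *
s=manip.sense();print(s['tcp_pos'])
im,m=snap('wrist','w7')
cv2.imwrite('pics/w7b.png',cv2.resize(im[:,:,::-1],(800,600),interpolation=cv2.INTER_CUBIC))
E
```

```text
[0.5747 0.2947 0.1279] [0.0003 0.0002 0.0003] 171.0995126233374
[0.57519245 0.29522675 0.12841147]
```

View pics/w7b.png

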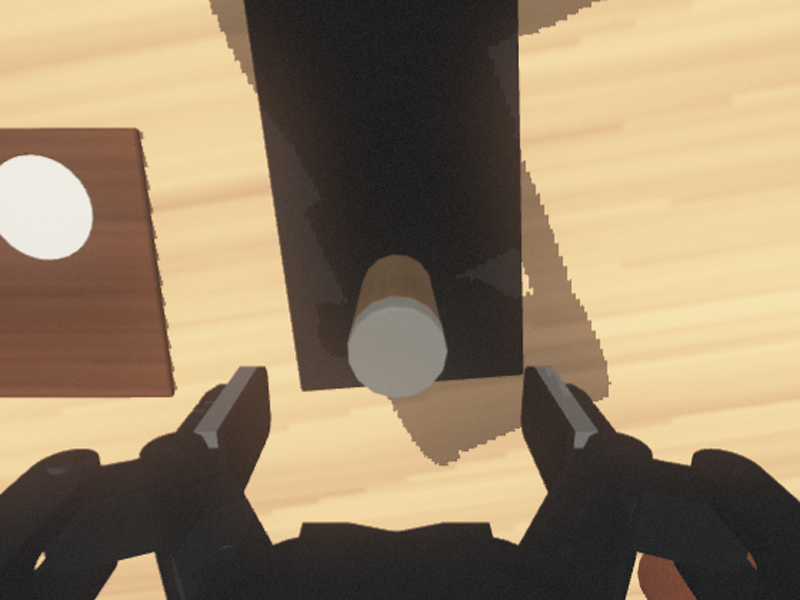

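The tube is upright, with its cap centred at about (397.5,347).

Run:
```python
from h import *
m=load('w7'); print(world(m,np.array([[397.5,347.5]])*.7,.096), m['origin'])
```

```text
[[0.57666496 0.29579364 0.096     ]] [0.50557892 0.30582227 0.27133243]
```

drive_tool:
  motion:
    - [[74,-0.04,0.03,1.0,0],[74,-0.04,0.03,2.0,0],[74,-0.04,0.03,2.6,0],[74,-0.04,0.03,2.85,0],[74,-0.04,0.03,2.85,0],[20,-0.04,0.03,2.85,0],[20,-0.04,0.03,2.85,0],[20,-0.04,0.03,2.85,0],[20,-0.04,0.03,2.85,0],[20,-0.04,0.03,2.85,0]]

```text
t: 35.45
tcp_pos: [0.5775, 0.2972, 0.0442]
tool_rot: [0.077, 0.997, 0.0, 0.001]
force: [-1.1, -1.5, 7.0]
finger_gap: 0.435
gripper_force: 35.0
```

drive_tool:
  motion:
    - [[20,0,0,0,0],[20,0,0,0,0],[20,0,0,0,0],[20,0,0,0,0]]

```text
t: 35.85
tcp_pos: [0.5775, 0.2972, 0.0442]
tool_rot: [0.077, 0.997, 0.0, 0.001]
force: [-0.0, -0.5, 6.7]
finger_gap: 0.433
gripper_force: 35.0
```

drive_tool:
  motion:
    - [[20,0,0,-0.4,0],[20,0,0,-1.1,0],[20,0.4,-1.4,-1.1,0],[20,0.8,-2.8,-1.1,0],[20,1.2,-4.2,-1.1,0],[20,1.4,-5.4,-1.1,0],[20,1.4,-6.25,-0.9,0],[20,1.4,-6.25,-0.6,0],[20,1.4,-6.25,-0.5,0],[20,1.4,-6.25,-0.5,0]]

```text
t: 36.85
tcp_pos: [0.5064, 0.1189, 0.0574]
tool_rot: [0.076, 0.997, 0.0, -0.0]
force: [-0.3, 0.4, -1.6]
finger_gap: 0.433
gripper_force: 35.4
```

```bash
python3 st.py; python3 st.py
```

```text
[0.5066 0.1191 0.0577] [0.0001 0.0001 0.0002] 171.26915679220116
[0.5066 0.1189 0.058 ] [0.0001 0.0001 0.    ] 171.27412194633735
```

drive_tool:
  motion:
    - [[20,-0.04,0.01,0.15,0],[20,-0.04,0.01,0.28,0],[20,-0.04,0.01,0.35,0],[20,-0.04,0.01,0.39,0],[20,-0.04,0.01,0.39,0],[20,-0.04,0.01,0.39,0]]

```text
t: 37.85
tcp_pos: [0.5074, 0.1182, 0.0462]
tool_rot: [0.077, 0.997, -0.0, -0.0]
force: [-1.2, -0.6, 2.7]
finger_gap: 0.436
gripper_force: 35.4
```

```bash
python3 st.py
```

```text
[0.5074 0.1182 0.0462] [0. 0. 0.] 171.20138834107698
```

Contact is light and on target. Next I release it, back off, and take a final check view.

drive_tool:
  motion:
    - [[68,0,0,0,0],[68,0,0,0,0],[68,0,0,0,0],[68,0,0,-0.6,0],[68,0,0,-1.8,0],[68,0,0,-3.0,0],[68,0.4,-1.0,-4.5,0],[68,0.6,-2.2,-6.0,0],[68,0.6,-2.8,-6.5,0],[68,0.6,-2.8,-6.5,0]]

```text
t: 39.05
tcp_pos: [0.4789, 0.0356, 0.2447]
tool_rot: [0.078, 0.997, -0.001, 0.004]
force: [1.1, 0.4, 0.1]
finger_gap: 0.797
gripper_force: 0.0
```

drive_tool:
  motion:
    - [[68,0,0,0,0],[68,0,0,0,0],[68,0,0,0,0]]

```text
t: 39.35
tcp_pos: [0.4762, 0.0389, 0.2396]
tool_rot: [0.076, 0.997, 0.0, -0.002]
force: [0.7, 0.2, 0.8]
finger_gap: 0.795
gripper_force: 0.0
```

Run:
```python
from h import *
s=manip.sense();print(s['tcp_pos'])
im,m=snap('wrist','w8'); snap('scene','scene8')
cv2.imwrite('pics/w8b.png',cv2.resize(im[60:330,80:440,::-1],None,fx=2.2,fy=2.2,interpolation=cv2.INTER_CUBIC))
```

```text
[0.47616654 0.038939   0.23962246]
```

View pics/w8b.png

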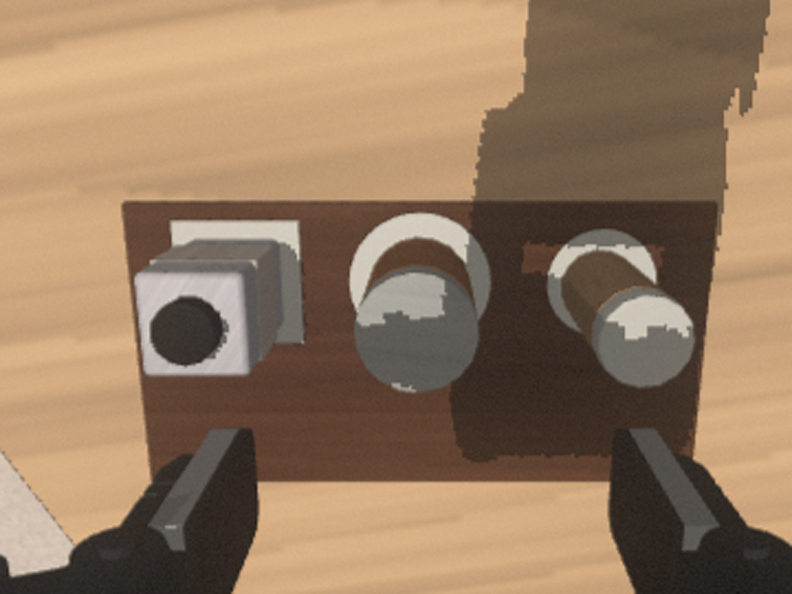

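Run:
```python
from h import *
np.set_printoptions(precision=4,suppress=True)
m=load('w8'); f=lambda p: np.array(p)/2.2+[79.7,59.7]
W=lambda p,z: world(m,f(p),z)[:,:2]
for k,p,z in [('tincap',[187,330],.096),('jar',[416.5,329],.088),('tube',[642.5,337.5],.098)]: print(k,W([p],z))
w=W([[135,273],[247,264],[251,376],[147,374]],.084);print('tin top',w.mean(0))
t=np.linspace(0,6.28,90)
P=lambda q:(pix(m,q)-[79.7,59.7])*2.2
for k,c,r in [('small',(.507,.1182),.027),('large',(.4935,.0293),.035)]:
    q=P(np.c_[c[0]+r*np.cos(t),c[1]+r*np.sin(t),np.full(90,.006)]); print(k,q.min(0),q.max(0))
a=np.radians(-8.8);X=np.array([np.cos(a),np.sin(a)]);Y=np.array([-np.sin(a),np.cos(a)]);c=np.array([.4797,-.0597])
print('sq',P([np.r_[c+sx*.031*X+sy*.031*Y,.006] for sx,sy in [(-1,-1),(-1,1),(1,1)]]))
```

```text
tincap [[ 0.4775 -0.057 ]]
jar [[0.4929 0.0298]]
tube [[0.5064 0.1155]]
tin top [ 0.478  -0.0575]
small [545.4721 228.9832] [654.2566 334.8668]
large [348.4272 212.8748] [489.3205 350.1955]
sq [[169.5111 220.7073]
 [297.1389 220.8662]
 [302.7337 342.5401]]
```

Measured tops are within about 3 mm of the spot centres, and the tin and tube errors are symmetric, which looks like a scale effect. I'll cross-check with the fixed cameras by overlaying the expected outlines.

Run:
```python
from h import *
snap('side','side8')
t=np.linspace(0,6.28,60)
out=[]
for n,(x0,y0,w,h) in [('scene8',(200,150,145,125)),('side8',(205,160,130,140))]:
    m=load(n); im=cv2.imread(f'pics/{n}.png'); k=400/w
    c=cv2.resize(im[y0:y0+h,x0:x0+w],None,fx=k,fy=k,interpolation=cv2.INTER_CUBIC)
    for cc,r,z in [((.507,.1182),.019,.098),((.4935,.0293),.025,.088),((.4797,-.0597),.013,.096),((.507,.1182),.027,.006),((.4935,.0293),.035,.006)]:
        q=(pix(m,np.c_[cc[0]+r*np.cos(t),cc[1]+r*np.sin(t),np.full(60,z)])-[x0-.5,y0-.5])*k
        cv2.polylines(c,[q.astype(np.int32)],True,(0,255,0) if z>.01 else (0,0,255),1)
    out.append(c[:430] if len(c)>430 else np.pad(c,((0,430-len(c)),(0,0),(0,0))))
cv2.imwrite('pics/chk.png',np.hstack(out))
print([o.shape for o in out])
```

```text
[(430, 400, 3), (430, 400, 3)]
```

View pics/chk.png

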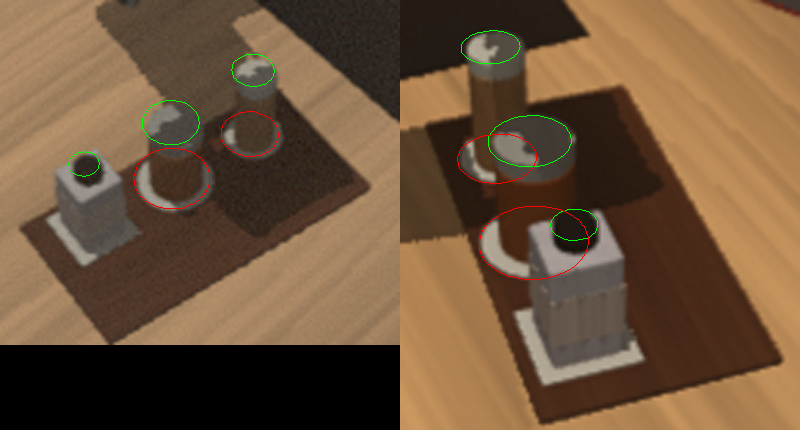

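The fixed cameras agree within about 2–3 mm: every container is upright and central on its own spot, and nothing is in the gripper. I'm handing the job in.

```bash
python3 -c "
from station import manip
print(manip.sense()['t'],manip.sign_off())"
```

```text
the job is handed in; nothing more can be done
39.5 None
```

I handed the job in at 39.5 s: the blank lies inside the outline, about 1.5 mm off centre and lined up, and the jar, tin and tube stand upright within about 3 mm of the middle of their own spots; no verdict came back.

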